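Open the paddle-latched door of a shielded test enclosure

ROBOT

A 7-joint arm with a two-finger parallel gripper is mounted at the origin on a cart in front of the work surface, level with it; the furniture and walls round the work are solid. World frame = base frame: x ahead of the robot, y to its left, z up, the work surface at z = 0. Lengths are in m, angles in rad, forces in N, time in s.
With the tool pointing down it reaches from about 0.425 to 0.875 m from the base axis. Payload 4.7 kg.
Tool frame: the origin (TCP) lies at the centre of the arm's flange, where the gripper is bolted on; the fingertips stand 182 mm ahead of it and the grasp point (between the pads) lies ahead of it (ctrl.hold_point_z is the z of the grasp point in the tool frame, in m); z points along the fingers, y is the direction in which the jaws open and shut (so a half turn about z gives the same grasp; the last joint's range is limited). The gripper opens to 87 mm and grips with 3 to 60 N. Pads are 19 mm wide; open, the fingers measure 117 mm over their backs; the gripper's body (75 mm by 190 mm) begins 51 mm behind the grasp point.
Start: joints at [1.17, 0.321, -0.07, 1.45, 0.023, 1.371, -0.057], TCP at [0.262, -0.595, 0.405] pointing down, gripper open.
Joint ranges: [-2.86, 2.86], [-0.3, 2.09], [-1.38, 1.24], [0.06, 2.45], [-1.56, 4.7], [0.09, 2.05], [-2.69, 2.69]. Speed limits (rad/s): [2.57, 2.57, 3.14, 3.14, 3.14, 3.14, 3.14].

INTERFACE

Orientations are given as a rotation vector (axis times angle).
In Python, from bench import get_state, imaging, workorder, ctrl gives the robot as it stands.
- The arm moves only by the tool step_arm, never from a script. Its argument "increments" is a list of rows, each an object of numbers: "claw": the opening, from 0 (shut) to 1 (fully open); "tx", "ty", "tz": the shift along the tool's x, y, z in m; "spin": the turn about the tool's z in degrees. A call has 1 to 8 rows; each row is the pose to reach, as a shift and turn from the pose commanded when the call began, along the tool's axes at that moment; what a row does not reach only later rows make up. A row lasts 1/12 s, in which the tool goes at most 41.7 mm and 7.16 degrees, less where a joint would pass 70% of its speed; a pose out of reach is approached as far as the arm can. A call with a gripper value outside its range is refused whole. The fingers move at their own pace and stop on an object; "force" is the grip in N (left out, the last holds). Time passes only in rows, so rows that repeat a pose let the fingers close. It gives the time, the measured TCP pose, the force and the opening at its end, in the units of the state.
- get_state(): the state, without advancing time (a new reading comes with each control period).
- imaging.get_image(name): name is "scene" or "top" or "wrist"; returns the picture (384x512x3 uint8, blue, green, red); there is no depth.
- imaging.camera_params(name): a dict with "intrinsics" (3x3 intrinsics, pixels), "camera_from_world" (4x4, takes a point from world to camera coordinates). Camera axes: x right, y down, z forward; pixel columns grow to the right and rows downward; lengths in m; the calibration is good to about 2 mm. The wrist camera is an equidistant fisheye: a pixel r from the principal point sees the ray r / f radians off the axis. A picture is of the moment at which its call begins: read the wrist's pose just before it. camera_params takes no time and is no camera call; for the wrist camera it gives the pose at the moment of the call.
- workorder.close_job(): hands the job in, once; it reports no verdict.
The state is a dict: "time": time; "joint_positions": joint angles; "qd": joint speeds; "joint_torque": joint torques, N m; "position": TCP position; "tool_rot": TCP orientation; "ft_force": force on the tool from outside, world axes, zero at the start; "torque": the same for the moment, N m; "grip_width": opening from 0.0 (shut) to 1.0 (fully open).
Only numpy, scipy, OpenCV 4.12 (cv2) and the standard library are available. Lean on these libraries where they do the work, as an engineer would, in place of code of your own. Each camera call takes 0.05 s, during which the arm holds its last target. There are 200 camera calls.

TASK

Open the small shielded test enclosure on the left bench so that the board inside can be reached: lift the paddle on its door until you feel it meet its soft stop, and with the paddle still held up there swing the door wide open, well past 60 degrees. Then let the paddle spring back and take the hand away. Do not force the latch, neither by pulling the door while it still catches nor by pressing the paddle hard past its stop, and leave the solder reel and the tin beside the enclosure where they are.

Things in the scene. Friction and masses are not known exactly. Their poses are not given: they have to be found in the camera images.
- paddle_bar (a point): Grip point: middle of the level round black grip sleeve across the paddle's end, 40 mm long, 18 mm thick, flat ends. Closed, it is parallel to the door, 74 mm above the bench, 60 mm before the door. Pinch it end to end (40 mm) from above: the sleeve turns freely on its pin, so the hand need not tilt. Axes: -x from the pivot out along the paddle, y along the sleeve to the free edge, z up from the plate.
- paddle_pivot (a point): Middle of the paddle's level pivot axis, 100 mm above the bench, on the door's front near its free edge, 60 mm from the middle of the sleeve and joined to it by a plate 24 mm wide, 4 mm thick. Axes as paddle_bar. At rest the paddle hangs 0.45 rad (26 deg) below level.
- paddle (a joint): Paddle angle, rad: 0 at rest, grows as the sleeve is lifted, level at 0.45, limit 1.15. A spring returns it (2 N at the sleeve, 3 N when lifted). With the door shut a soft stop inside is met between 0.25 and 0.95: where differs each time and can only be felt; there the force at the sleeve rises by about 4.5 N a mm. The pawl is clear only from the last 2 mm of sleeve travel before the stop is felt.
- pawl: Hidden steel pawl, rigid with the paddle, origin on its pivot, axes as paddle_bar. Its nose, 42 mm behind the pivot inside the enclosure, sinks as the sleeve rises; if not lifted enough it catches behind a strike after 2 to 6 mm of door movement. More than 20 N on the nose, from strike or stop, damages it; when lifting that is about 14 N at the sleeve above the spring.
- door (a joint): Angle of the door, rad: 0 shut, grows as it swings out towards the front about its upright hinge, which is on the right seen from the front; limit 1.75. The hinge has light friction (about 1 N at the sleeve) and the door stays where it is left.
- door_hinge (a point): Point on the door's upright hinge axis, 100 mm above the bench, 151 mm to the side of the paddle's pivot. z up, x square to the door towards its inside, y along the door from hinge to free edge (axes turn with the door). Opening turns the door anticlockwise seen from above.
- door_free_edge (a point): Middle of the door's free upright edge, 69 mm above the bench, on the left seen from the front. The door is an aluminium plate 182 mm wide, 120 mm high, 7 mm thick.
- enclosure: The fixed grey sheet-metal enclosure, 160 mm deep, 184 mm wide, 134 mm high, open only at the front where the door is. Origin under its centre on the bench, z up, front facing -x, y to its left.
- solder_reel: Bystander: solder reel 53 mm across, 24 mm high, standing on the grey bench mat (2.5 mm thick) near the enclosure; origin under its centre. Leave alone.
- tip_tin: Bystander: flat round tin 31 mm across, 14 mm high, standing on the grey bench mat (2.5 mm thick) near the enclosure; origin under its centre. Leave alone.

How it is judged:
By the outcome, as a careful person would: the job done as asked, in the order asked, and still so for the second after the job is handed in, with the robot touching nothing.
It also fails if it takes over 64 s, if anything falls off the work surface, if the arm or the gripper's body presses on something with over 40 N, if the wrist force passes 120 N, or if a joint passes its speed limit or range.

## Working session

There is one attempt and no reset: what is moved stays moved. The work goes in short steps, Python scripts to look and compute and a tool call to move; the robot and the scene stay as the last step left them, time stands still between calls to the robot, and variables do not carry over. Pictures are saved under pics/ and viewed, on a budget of 10 in all, crops included, one or two more only if the job needs it, and the job is handed in when it is done.

Besides the shell and the picture viewer there is one more tool, called after ">>>" as name(argument=value, ...), one argument or row to a line, values as JSON. step_arm: Moves the arm, as the interface text tells. Its arguments: {"type":"object","properties":{"increments":{"type":"array"},"force":{"type":"number"}},"required":["increments"]}

```bash
mkdir -p pics; python3 - <<'E'
from bench import get_state, imaging, ctrl
import cv2, numpy as np
s=get_state();print(s, ctrl.hold_point_z)
for n in ("scene","top"):
    cv2.imwrite(f"pics/{n}0.png",imaging.get_image(n)); p=imaging.camera_params(n);print(n,p)
E
```

```text
{'time': 0.0, 'joint_positions': array([ 1.17012095,  0.32186754, -0.07008675,  1.45169456,  0.0226082 ,
        1.37081407, -0.05690012]), 'qd': array([ 0.00140124,  0.00088612, -0.00034152,  0.00014179,  0.00152162,
        0.0017075 ,  0.00083728]), 'joint_torque': array([-5.03824904e-04, -4.91292679e+01, -4.04128404e-01, -3.12524593e+01,
       -6.39816304e-02,  4.37782297e-02,  1.80176758e-04]), 'position': array([ 0.2618258 , -0.59470711,  0.40362245]), 'tool_rot': array([-3.07237650e+00, -6.46523097e-01,  8.09168687e-04]), 'ft_force': array([ 0.46146849,  0.15141185, -0.04282781]), 'torque': array([ 0.0102173 ,  0.04438575, -0.02231338]), 'grip_width': 1.0021544985501034} 0.1635
scene {'intrinsics': array([[418.83915187,   0.        , 252.43513219],
       [  0.        , 418.83915187, 190.29405908],
       [  0.        ,   0.        ,   1.        ]]), 'camera_from_world': array([[ 0.48816556, -0.8724891 ,  0.02138124, -0.01104116],
       [-0.588297  , -0.34705627, -0.73038249,  0.5131668 ],
       [ 0.64467126,  0.34396906, -0.68270364,  0.42843915],
       [ 0.        ,  0.        ,  0.        ,  1.        ]])}
top {'intrinsics': array([[408.1189229 ,   0.        , 252.98771796],
       [  0.        , 408.1189229 , 197.9050258 ],
       [  0.        ,   0.        ,   1.        ]]), 'camera_from_world': array([[ 5.96715165e-03, -9.99982187e-01,  1.37415988e-04,
         3.11688206e-01],
       [-9.78983590e-01, -5.86986098e-03, -2.03854546e-01,
         5.80906206e-01],
       [ 2.03851722e-01,  1.08190299e-03, -9.79001177e-01,
         8.21553106e-01],
       [ 0.00000000e+00,  0.00000000e+00,  0.00000000e+00,
         1.00000000e+00]])}
```

View pics/scene0.png

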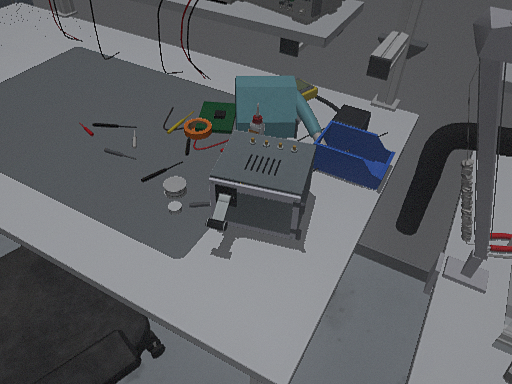

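View pics/top0.png

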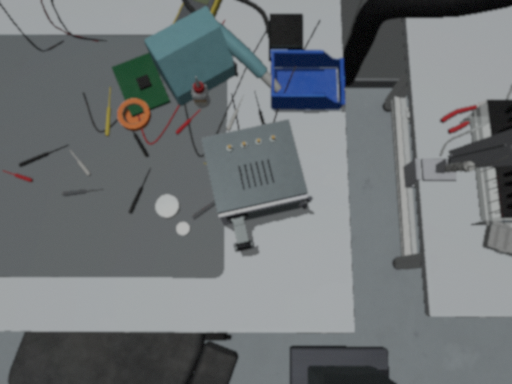

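Scene view: the enclosure is at about (262,165), sleeve at (217,224), reel at (175,186) and tin at (175,207). Top view: the sleeve is at (244,246), the door's top edge runs (217,216)–(309,200), the reel is at (167,206) and the tin at (183,228). Next I'll enlarge both to get finer pixels.

```bash
python3 - <<'E'
import cv2, numpy as np
a=cv2.imread("pics/top0.png")[190:260,200:320]; b=cv2.imread("pics/scene0.png")[170:240,195:315]
f=lambda i:cv2.convertScaleAbs(cv2.resize(i,None,fx=5,fy=4.2 if 0 else 5,interpolation=cv2.INTER_CUBIC),alpha=1.6,beta=20)
cv2.imwrite("pics/crop1.png",cv2.resize(np.vstack([f(a)[:300],f(b)[:300]]),None,fx=1,fy=1))
E
```

```text
(no output)
```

View pics/crop1.png

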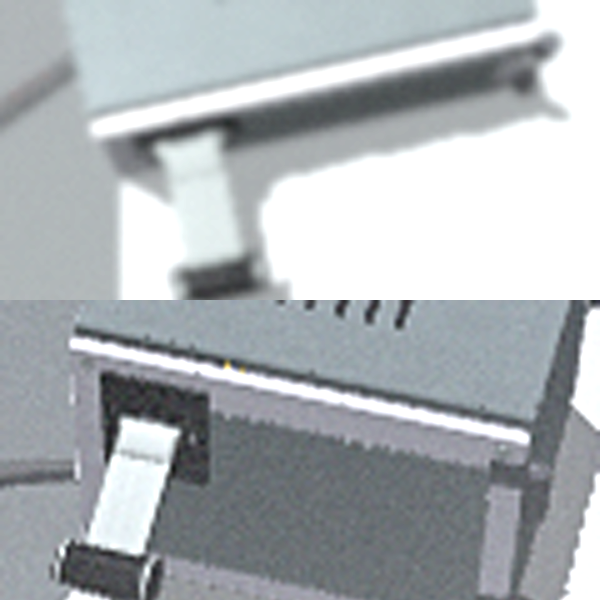

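```bash
cat > h.py <<'E'
import numpy as np
from bench import get_state, imaging, ctrl
from scipy.spatial.transform import Rotation as R
def ray(n,px):
    p=imaging.camera_params(n);K=p["intrinsics"];T=p["camera_from_world"]
    d=T[:3,:3].T@np.linalg.solve(K,[*px,1]);return -T[:3,:3].T@T[:3,3],d/np.linalg.norm(d)
def onz(n,px,z):
    o,d=ray(n,px);return o+d*(z-o[2])/d[2]
def tri(rs):
    A=sum(np.eye(3)-np.outer(d,d) for o,d in rs);b=sum((np.eye(3)-np.outer(d,d))@o for o,d in rs)
    return np.linalg.solve(A,b)
def tcp():
    s=get_state();return s,np.array(s["position"]),R.from_rotvec(s["tool_rot"])
def totool(target,yaw_y):
    "shift in tool axes for grasp point to go to target; spin so tool y is along yaw_y"
    s,p,r=tcp();g=p+r.as_matrix()[:,2]*ctrl.hold_point_z
    y=r.inv().apply(yaw_y);sp=np.degrees(np.arctan2(-y[0],y[1]));sp=(sp+90)%180-90
    return r.inv().apply(np.array(target)-g),sp,g
E
python3 - <<'E'
from h import *
for n,px in(("top",(243.9,245.6)),("scene",(216.2,223.8))):print(n,onz(n,px,.074))
print(tri([ray("top",(243.9,245.6)),ray("scene",(216.2,223.8))]))
a=onz("top",(219,216),.134);b=onz("top",(307,198),.134);print(a,b,np.linalg.norm(a-b),np.degrees(np.arctan2(*(a-b)[1::-1])))
c=onz("scene",(195+72/5,170+40/5),.134);d=onz("scene",(195+530/5,170+137/5),.134);print(c,d,np.linalg.norm(c-d),np.degrees(np.arctan2(*(c-d)[1::-1])))
for z,n,px in((.0265,"top",(167,206)),(.0165,"top",(183,228))):print(onz(n,px,z))
E
```

```text
top [0.47494415 0.3333829  0.074     ]
scene [0.47475188 0.33399939 0.074     ]
[0.47473398 0.3336166  0.07428127]
[0.5270368  0.38133299 0.134     ] [0.56403252 0.20846307 0.134     ] 0.17678430890376043 102.07959719886505
[0.52306255 0.37799114 0.134     ] [0.56360447 0.20359668 0.134     ] 0.17904489189289075 103.08723944876733
[0.56634814 0.50714988 0.0265    ]
[0.51845142 0.4711209  0.0165    ]
```

```bash
python3 - <<'E'
from h import *
import cv2
for z in(0,.1):
  print(z,"plate",onz("top",(437,168),z),onz("scene",(466,274),z),"rail",onz("top",(400,95),z),onz("top",(408,262),z),onz("scene",(467,165),z),onz("scene",(467,250),z))
o1=ray("top",(480,152))
for v in range(20,260,40):
  u=487+(260-v)*8/240; r=ray("scene",(u,v));p=tri([o1,r]);w=p-r[0];print(v,p,np.linalg.norm(w-r[1]*(w@r[1])))
w=imaging.get_image("wrist");p=imaging.camera_params("wrist");print(p)
t=cv2.imread("pics/top0.png")[60:300,320:];s=cv2.imread("pics/scene0.png")[0:384,360:]
cv2.imwrite("pics/c2.png",np.hstack([cv2.resize(w,(440,330)),np.vstack([cv2.resize(t,(352,330))])]))
E
```

```text
0 plate [ 0.66571162 -0.11589323  0.        ] [ 0.66453708 -0.11789627  0.        ] rail [ 0.84983095 -0.04156869  0.        ] [ 0.44715851 -0.0322965   0.        ] [ 1.0204985  -0.06615498  0.        ] [ 0.72875493 -0.11008496  0.        ]
0.1 plate [ 0.63684471 -0.06927931  0.1       ] [ 0.56964328 -0.09707495  0.1       ] rail [ 0.80100918 -0.00301006  0.1       ] [0.4419784  0.00525721 0.1       ] [ 0.87228043 -0.05308468  0.1       ] [ 0.62424108 -0.09043379  0.1       ]
20 [0.55254281 0.03264828 0.48613351] 0.02485846030246081
60 [0.56599659 0.01281988 0.44174474] 0.019745861753682866
100 [ 0.58133552 -0.0102331   0.39018294] 0.013783978398096006
140 [ 0.59889582 -0.03725206  0.32981347] 0.006756962542512682
180 [ 0.61904578 -0.06916595  0.25859625] 0.0016237664408121713
220 [ 0.64213516 -0.10710657  0.1740606 ] 0.011748040080982364
{'intrinsics': array([[297.31863964,   0.        , 254.05465034],
       [  0.        , 297.31863964, 196.25865565],
       [  0.        ,   0.        ,   1.        ]]), 'camera_from_world': array([[ 0.40357615, -0.91494403, -0.00192821, -0.64996727],
       [-0.87865772, -0.3881564 ,  0.27802019, -0.03445647],
       [-0.25512136, -0.11050808, -0.96057329,  0.39152246],
       [ 0.        ,  0.        ,  0.        ,  1.        ]])}
```

View pics/c2.png

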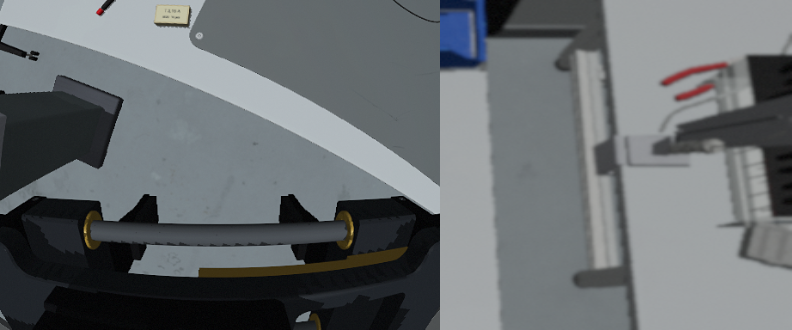

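```bash
python3 - <<'E'
from h import *
s,p,r=tcp();az=np.degrees(np.arctan2(p[1],p[0]));print(az,r.as_matrix().round(3))
pts=[p[:2]*(k/.65) for k in (.61,.57,.53,.495,.465)]
for a in np.arange(az+4.5,30,4.7): pts.append(.465*np.array([np.cos(np.radians(a)),np.sin(np.radians(a))]))
prev=p
for i in range(0,len(pts),8):
  for q in pts[i:i+8]: print(np.round(r.inv().apply([*(q-prev[:2]),0]),3)[:2],end=" ")
  prev=np.array([*pts[min(i+7,len(pts)-1)],0]);print(prev)
E
```

```text
-66.23524135644769 [[ 0.915  0.403 -0.001]
 [ 0.403 -0.915  0.001]
 [-0.    -0.002 -1.   ]]
[ 0.   -0.04] [ 0.   -0.08] [ 0.   -0.12] [ 0.    -0.155] [ 0.    -0.185] [ 0.037 -0.186] [ 0.074 -0.191] [ 0.112 -0.198] [ 0.28413372 -0.36809378  0.        ]
[ 0.037 -0.011] [ 0.072 -0.024] [ 0.107 -0.041] [ 0.14 -0.06] [ 0.171 -0.082] [ 0.2   -0.106] [ 0.227 -0.133] [ 0.252 -0.162] [ 0.44970684 -0.11827407  0.        ]
[ 0.022 -0.031] [ 0.042 -0.063] [ 0.06  -0.097] [ 0.074 -0.133] [ 0.085 -0.169] [ 0.094 -0.206] [ 0.099 -0.244] [ 0.101 -0.282] [0.42846243 0.18067913 0.        ]
[-0.001 -0.038] [0.41221709 0.21517915 0.        ]
```

>>> step_arm(
  increments=[
    {"tx":0,"ty":-0.04,"claw":1},
    {"ty":-0.08},
    {"ty":-0.12},
    {"ty":-0.155},
    {"ty":-0.185},
    {"tx":0.037,"ty":-0.186},
    {"tx":0.074,"ty":-0.191},
    {"tx":0.112,"ty":-0.198},
  ],
)

```text
invalid input at $.increments[0]: expected keys claw, tx, ty, tz, spin
```

>>> step_arm(
  increments=[
    {"tx":0.037,"ty":-0.011},
    {"tx":0.072,"ty":-0.024},
    {"tx":0.107,"ty":-0.041},
    {"tx":0.14,"ty":-0.06},
    {"tx":0.171,"ty":-0.082},
    {"tx":0.2,"ty":-0.106},
    {"tx":0.227,"ty":-0.133},
    {"tx":0.252,"ty":-0.162},
  ],
)

```text
invalid input at $.increments[0]: expected keys claw, tx, ty, tz, spin
```

>>> step_arm(
  increments=[
    {"tx":0.022,"ty":-0.031},
    {"tx":0.042,"ty":-0.063},
    {"tx":0.06,"ty":-0.097},
    {"tx":0.074,"ty":-0.133},
    {"tx":0.085,"ty":-0.169},
    {"tx":0.094,"ty":-0.206},
    {"tx":0.099,"ty":-0.244},
    {"tx":0.101,"ty":-0.282},
  ],
)

```text
invalid input at $.increments[0]: expected keys claw, tx, ty, tz, spin
```

All keys are required in every row.

>>> step_arm(
  increments=[
    {"tx":0,"ty":-0.04,"tz":0,"spin":0,"claw":1},
    {"tx":0,"ty":-0.08,"tz":0,"spin":0,"claw":1},
    {"tx":0,"ty":-0.12,"tz":0,"spin":0,"claw":1},
    {"tx":0,"ty":-0.155,"tz":0,"spin":0,"claw":1},
    {"tx":0,"ty":-0.185,"tz":0,"spin":0,"claw":1},
    {"tx":0.037,"ty":-0.186,"tz":0,"spin":0,"claw":1},
    {"tx":0.074,"ty":-0.191,"tz":0,"spin":0,"claw":1},
    {"tx":0.112,"ty":-0.198,"tz":0,"spin":0,"claw":1},
  ],
)

```text
time: 0.82
position: [0.2847, -0.3677, 0.405]
tool_rot: [3.074, 0.642, 0.0]
ft_force: [0.2, 0.1, 0.3]
grip_width: 0.999
```

>>> step_arm(
  increments=[
    {"tx":0.037,"ty":-0.011,"tz":0,"spin":0,"claw":1},
    {"tx":0.072,"ty":-0.024,"tz":0,"spin":0,"claw":1},
    {"tx":0.107,"ty":-0.041,"tz":0,"spin":0,"claw":1},
    {"tx":0.14,"ty":-0.06,"tz":0,"spin":0,"claw":1},
    {"tx":0.171,"ty":-0.082,"tz":0,"spin":0,"claw":1},
    {"tx":0.2,"ty":-0.106,"tz":0,"spin":0,"claw":1},
    {"tx":0.227,"ty":-0.133,"tz":0,"spin":0,"claw":1},
    {"tx":0.252,"ty":-0.162,"tz":0,"spin":0,"claw":1},
  ],
)

```text
time: 1.48
position: [0.4505, -0.117, 0.4046]
tool_rot: [3.074, 0.647, 0.0]
ft_force: [0.7, 0.6, 0.0]
grip_width: 1.003
```

>>> step_arm(
  increments=[
    {"tx":0.022,"ty":-0.031,"tz":0,"spin":0,"claw":1},
    {"tx":0.042,"ty":-0.063,"tz":0,"spin":0,"claw":1},
    {"tx":0.06,"ty":-0.097,"tz":0,"spin":0,"claw":1},
    {"tx":0.074,"ty":-0.133,"tz":0,"spin":0,"claw":1},
    {"tx":0.085,"ty":-0.169,"tz":0,"spin":0,"claw":1},
    {"tx":0.094,"ty":-0.206,"tz":0,"spin":0,"claw":1},
    {"tx":0.099,"ty":-0.244,"tz":0,"spin":0,"claw":1},
    {"tx":0.101,"ty":-0.282,"tz":0,"spin":0,"claw":1},
  ],
)

```text
time: 2.15
position: [0.4281, 0.1819, 0.4047]
tool_rot: [-3.074, -0.647, -0.0]
ft_force: [0.8, 0.5, -0.4]
grip_width: 0.998
```

```bash
python3 - <<'E'
from h import *
s,p,r=tcp();print(s["joint_positions"].round(2),s["ft_force"])
a=np.radians(102.6);print(totool([.4748,.3336,.14],[np.cos(a),np.sin(a),0]))
E
```

```text
[ 0.51 -0.07 -0.91  1.86 -0.06  1.32 -1.55] [ 0.79880009  0.45238377 -0.43559912]
(array([ 0.10384171, -0.11994877,  0.10119018]), np.float64(11.176989766588207), array([0.42810659, 0.1819488 , 0.24115286]))
```

>>> step_arm(
  increments=[
    {"tx":0.025,"ty":-0.03,"tz":0,"spin":3,"claw":1},
    {"tx":0.05,"ty":-0.06,"tz":0,"spin":6,"claw":1},
    {"tx":0.075,"ty":-0.09,"tz":0,"spin":9,"claw":1},
    {"tx":0.104,"ty":-0.12,"tz":0,"spin":11.2,"claw":1},
    {"tx":0.104,"ty":-0.12,"tz":0.035,"spin":11.2,"claw":1},
    {"tx":0.104,"ty":-0.12,"tz":0.07,"spin":11.2,"claw":1},
    {"tx":0.104,"ty":-0.12,"tz":0.1,"spin":11.2,"claw":1},
    {"tx":0.104,"ty":-0.12,"tz":0.1,"spin":11.2,"claw":1},
  ],
)

```text
time: 2.82
position: [0.4738, 0.33, 0.2982]
tool_rot: [3.118, 0.345, -0.017]
ft_force: [-2.0, -0.9, -0.5]
grip_width: 1.0
```

```bash
python3 - <<'E'
from h import *
import cv2
s,p,r=tcp();print(s["joint_positions"].round(2),s["ft_force"])
a=np.radians(102.6);print(totool([.4748,.3336,.074],[np.cos(a),np.sin(a),0]))
P=imaging.camera_params("wrist");w=imaging.get_image("wrist")
np.savez("w.npz",T=P["camera_from_world"])
cv2.imwrite("pics/w1.png",cv2.convertScaleAbs(cv2.resize(w,(768,576)),alpha=1.3,beta=10))
T=P["camera_from_world"];K=P["intrinsics"]
c=T[:3,:3]@[.4748,.3336,.074]+T[:3,3];th=np.arctan2(np.hypot(*c[:2]),c[2]);print(K[:2,2]+K[0,0]*th*c[:2]/np.hypot(*c[:2]))
E
```

```text
[ 0.15  0.41 -0.98  1.74  0.36  1.2  -2.28] [-2.00321709 -0.90304915 -0.47067271]
(array([ 0.00427827, -0.00402875,  0.06066787]), np.float64(0.02192233947175737), array([0.47211568, 0.32907632, 0.13472443]))
[247.45598438 213.15082716]
```

View pics/w1.png

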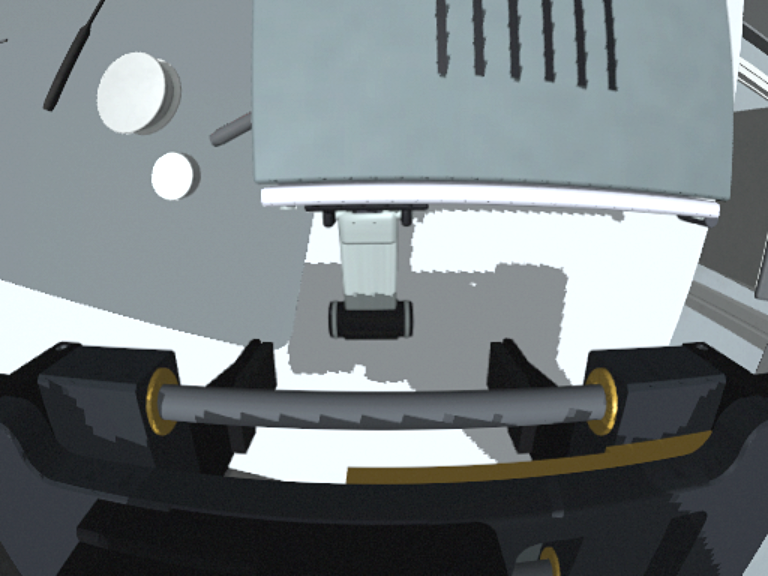

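The sleeve shows at (247,213) in native wrist pixels, within 0.3 px of the prediction, level and centred between the fingers. The pose is confirmed, so I'll descend partway.

>>> step_arm(
  increments=[
    {"tx":0,"ty":0,"tz":0,"spin":0,"claw":1},
    {"tx":0,"ty":0,"tz":0,"spin":0,"claw":1},
    {"tx":0,"ty":0,"tz":0.02,"spin":0,"claw":1},
    {"tx":0,"ty":0,"tz":0.02,"spin":0,"claw":1},
    {"tx":0,"ty":0,"tz":0.02,"spin":0,"claw":1},
  ],
)

```text
time: 3.28
position: [0.4759, 0.3316, 0.2859]
tool_rot: [3.123, 0.343, 0.002]
ft_force: [-0.0, -0.1, 1.2]
grip_width: 0.997
```

```bash
python3 - <<'E'
from h import *
s,p,r=tcp();print(s["ft_force"],r.as_matrix().round(4))
a=np.radians(102.6);print(totool([.4748,.3336,.074],[np.cos(a),np.sin(a),0]))
E
```

```text
[-0.0140399  -0.08284653  1.19032947] [[ 9.762e-01  2.170e-01  1.100e-03]
 [ 2.170e-01 -9.762e-01 -0.000e+00]
 [ 1.000e-03  3.000e-04 -1.000e+00]]
(array([-0.00084844, -0.00223238,  0.04843832]), np.float64(-0.06984455863494077), array([0.47606143, 0.33160677, 0.12243976]))
```

>>> step_arm(
  increments=[
    {"tx":-0.001,"ty":-0.002,"tz":0.02,"spin":0,"claw":1},
    {"tx":-0.001,"ty":-0.002,"tz":0.04,"spin":0,"claw":1},
    {"tx":-0.001,"ty":-0.002,"tz":0.048,"spin":0,"claw":1},
    {"tx":-0.001,"ty":-0.002,"tz":0.048,"spin":0,"claw":1},
    {"tx":-0.001,"ty":-0.002,"tz":0.048,"spin":0,"claw":1},
    {"tx":-0.001,"ty":-0.002,"tz":0.048,"spin":0,"claw":1},
  ],
)

```text
time: 3.78
position: [0.4747, 0.334, 0.2383]
tool_rot: [-3.122, -0.343, -0.003]
ft_force: [-0.6, -0.4, 0.8]
grip_width: 1.001
```

```bash
python3 - <<'E'
from h import *
s,p,r=tcp();print(s["ft_force"],s["torque"])
a=np.radians(102.6);print(totool([.4748,.3336,.074],[np.cos(a),np.sin(a),0]))
E
```

```text
[-0.5926066  -0.43938256  0.77014799] [ 0.00504651 -0.01437752  0.01613373]
(array([-0.00036608,  0.00053595,  0.00082129]), np.float64(-0.045042461021125746), array([0.47503921, 0.33420175, 0.07482246]))
```

>>> step_arm(
  force=25,
  increments=[
    {"tx":0,"ty":0,"tz":0,"spin":0,"claw":0.6},
    {"tx":0,"ty":0,"tz":0,"spin":0,"claw":0.6},
    {"tx":0,"ty":0,"tz":0,"spin":0,"claw":0.6},
    {"tx":0,"ty":0,"tz":0,"spin":0,"claw":0.6},
  ],
)

```text
time: 4.12
position: [0.4743, 0.3336, 0.2371]
tool_rot: [-3.123, -0.344, -0.001]
ft_force: [-0.3, 0.2, -0.3]
grip_width: 0.78
```

>>> step_arm(
  force=25,
  increments=[
    {"tx":0,"ty":0,"tz":0,"spin":0,"claw":0.3},
    {"tx":0,"ty":0,"tz":0,"spin":0,"claw":0.3},
    {"tx":0,"ty":0,"tz":0,"spin":0,"claw":0.3},
    {"tx":0,"ty":0,"tz":0,"spin":0,"claw":0.3},
    {"tx":0,"ty":0,"tz":0,"spin":0,"claw":0.3},
    {"tx":0,"ty":0,"tz":0,"spin":0,"claw":0.3},
  ],
)

```text
time: 4.62
position: [0.4738, 0.3341, 0.2367]
tool_rot: [-3.122, -0.345, 0.001]
ft_force: [-0.8, 2.0, -1.3]
grip_width: 0.453
```

```bash
python3 - <<'E'
from h import *
s,p,r=tcp();print(s["ft_force"],s["torque"])
a=np.radians(102.6);print(totool([.4748,.3336,.074],[np.cos(a),np.sin(a),0]))
E
```

```text
[-0.7687661   2.02476214 -1.27027973] [0.52097313 0.11349969 0.0071184 ]
(array([ 0.00094689,  0.00089507, -0.00083786]), np.float64(0.003193236266895383), array([0.47368024, 0.33426773, 0.07316331]))
```

Grip width is 0.453, about 39–40 mm, so the sleeve is held. I'll lift along the paddle's arc to φ=0.2, which is below the earliest possible stop.

>>> step_arm(
  increments=[
    {"tx":-0.0011,"ty":0,"tz":-0.0027,"spin":0,"claw":0.3},
    {"tx":-0.0021,"ty":0,"tz":-0.0055,"spin":0,"claw":0.3},
    {"tx":-0.0032,"ty":0,"tz":-0.0083,"spin":0,"claw":0.3},
    {"tx":-0.0041,"ty":0,"tz":-0.0112,"spin":0,"claw":0.3},
    {"tx":-0.0041,"ty":0,"tz":-0.0112,"spin":0,"claw":0.3},
    {"tx":-0.0041,"ty":0,"tz":-0.0112,"spin":0,"claw":0.3},
    {"tx":-0.0041,"ty":0,"tz":-0.0112,"spin":0,"claw":0.3},
  ],
)

```text
time: 5.2
position: [0.4697, 0.3331, 0.2479]
tool_rot: [-3.122, -0.345, 0.001]
ft_force: [-3.4, 3.5, -2.7]
grip_width: 0.454
```

>>> step_arm(
  increments=[
    {"tx":-0.0008,"ty":-0.0006,"tz":-0.001,"spin":0,"claw":0.3},
    {"tx":-0.0008,"ty":-0.0006,"tz":-0.002,"spin":0,"claw":0.3},
    {"tx":-0.0008,"ty":-0.0006,"tz":-0.002,"spin":0,"claw":0.3},
    {"tx":-0.0008,"ty":-0.0006,"tz":-0.002,"spin":0,"claw":0.3},
  ],
)

```text
time: 5.53
position: [0.4692, 0.3331, 0.2499]
tool_rot: [3.123, 0.344, -0.0]
ft_force: [-2.1, 4.0, -2.3]
grip_width: 0.455
```

>>> step_arm(
  increments=[
    {"tx":-0.0006,"ty":-0.0006,"tz":-0.001,"spin":0,"claw":0.3},
    {"tx":-0.0006,"ty":-0.0006,"tz":-0.002,"spin":0,"claw":0.3},
    {"tx":-0.0006,"ty":-0.0006,"tz":-0.002,"spin":0,"claw":0.3},
    {"tx":-0.0006,"ty":-0.0006,"tz":-0.002,"spin":0,"claw":0.3},
  ],
)

```text
time: 5.87
position: [0.4687, 0.3332, 0.2519]
tool_rot: [3.122, 0.343, 0.0]
ft_force: [-2.6, 2.1, -3.2]
grip_width: 0.453
```

>>> step_arm(
  increments=[
    {"tx":-0.0005,"ty":-0.0004,"tz":-0.001,"spin":0,"claw":0.3},
    {"tx":-0.0005,"ty":-0.0004,"tz":-0.002,"spin":0,"claw":0.3},
    {"tx":-0.0005,"ty":-0.0004,"tz":-0.002,"spin":0,"claw":0.3},
    {"tx":-0.0005,"ty":-0.0004,"tz":-0.002,"spin":0,"claw":0.3},
  ],
)

```text
time: 6.2
position: [0.4683, 0.3333, 0.2539]
tool_rot: [3.122, 0.343, 0.0]
ft_force: [-0.0, 0.6, -2.8]
grip_width: 0.46
```

>>> step_arm(
  increments=[
    {"tx":-0.0002,"ty":0,"tz":-0.001,"spin":0,"claw":0.3},
    {"tx":-0.0002,"ty":0,"tz":-0.002,"spin":0,"claw":0.3},
    {"tx":-0.0002,"ty":0,"tz":-0.002,"spin":0,"claw":0.3},
    {"tx":-0.0002,"ty":0,"tz":-0.002,"spin":0,"claw":0.3},
  ],
)

```text
time: 6.53
position: [0.4681, 0.3332, 0.2557]
tool_rot: [3.122, 0.343, 0.0]
ft_force: [-0.0, 0.2, -4.8]
grip_width: 0.458
```

>>> step_arm(
  increments=[
    {"tx":-0.0001,"ty":0,"tz":-0.0007,"spin":0,"claw":0.3},
    {"tx":-0.0001,"ty":0,"tz":-0.0007,"spin":0,"claw":0.3},
    {"tx":-0.0001,"ty":0,"tz":-0.0007,"spin":0,"claw":0.3},
  ],
)

```text
time: 6.78
position: [0.468, 0.3332, 0.2563]
tool_rot: [3.122, 0.343, 0.0]
ft_force: [2.2, -1.7, -6.3]
grip_width: 0.457
```

>>> step_arm(
  increments=[
    {"tx":-0.0001,"ty":0,"tz":-0.0006,"spin":0,"claw":0.3},
    {"tx":-0.0001,"ty":0,"tz":-0.0006,"spin":0,"claw":0.3},
    {"tx":-0.0001,"ty":0,"tz":-0.0006,"spin":0,"claw":0.3},
  ],
)

```text
time: 7.03
position: [0.4678, 0.3332, 0.2569]
tool_rot: [3.122, 0.343, 0.0]
ft_force: [2.7, -0.9, -8.3]
grip_width: 0.457
```

The stop is clear: force rises from −2.8 to −8.3 N over about 1.2 mm. I'll back off 0.5 mm, then compute the swing about the hinge.

```bash
cat >> h.py <<'E'
def arc(hx,hy,al):
    "rows in tool axes for opening the door al degrees; grasp-to-hinge (hx,hy) in tool axes, any orientation of tool aligned to door"
    for a in al:
        c,s=np.cos(np.radians(a)),np.sin(np.radians(a));print(a,round(hx*(1-c)-s*hy,4),round(hy*(1-c)+s*hx,4))
E
python3 -c "
from h import *
arc(.063,.151,[1,2,3,5]);print();arc(.063,.151,[2,4,6,8,10,12,15])
print(get_state()['torque'])"
```

```text
1 -0.0026 0.0011
2 -0.0052 0.0023
3 -0.0078 0.0035
5 -0.0129 0.0061

2 -0.0052 0.0023
4 -0.0104 0.0048
6 -0.0154 0.0074
8 -0.0204 0.0102
10 -0.0253 0.0132
12 -0.03 0.0164
15 -0.0369 0.0215
[-0.1788441  -0.57420608 -0.08424949]
```

>>> step_arm(
  increments=[
    {"tx":0,"ty":0,"tz":0.0005,"spin":0,"claw":0.3},
    {"tx":0,"ty":0,"tz":0.0005,"spin":0,"claw":0.3},
    {"tx":0,"ty":0,"tz":0.0005,"spin":0,"claw":0.3},
  ],
)

```text
time: 7.28
position: [0.4678, 0.3333, 0.2566]
tool_rot: [3.122, 0.343, 0.0]
ft_force: [1.8, -2.8, -7.7]
grip_width: 0.456
```

>>> step_arm(
  increments=[
    {"tx":-0.0013,"ty":0.0006,"tz":0,"spin":-0.5,"claw":0.3},
    {"tx":-0.0026,"ty":0.0011,"tz":0,"spin":-1,"claw":0.3},
    {"tx":-0.0026,"ty":0.0011,"tz":0,"spin":-1,"claw":0.3},
  ],
)

```text
time: 7.53
position: [0.4659, 0.3317, 0.2569]
tool_rot: [3.12, 0.371, 0.003]
ft_force: [5.5, -2.0, -7.5]
grip_width: 0.452
```

>>> step_arm(
  increments=[
    {"tx":-0.0007,"ty":0.0003,"tz":0,"spin":-0.25,"claw":0.3},
    {"tx":-0.0013,"ty":0.0006,"tz":0,"spin":-0.5,"claw":0.3},
    {"tx":-0.0013,"ty":0.0006,"tz":0,"spin":-0.5,"claw":0.3},
    {"tx":-0.0013,"ty":0.0006,"tz":0,"spin":-0.5,"claw":0.3},
  ],
)

```text
time: 7.87
position: [0.4649, 0.3309, 0.2569]
tool_rot: [-3.118, -0.384, -0.003]
ft_force: [5.4, -1.5, -8.5]
grip_width: 0.453
```

>>> step_arm(
  increments=[
    {"tx":-0.0008,"ty":0.0004,"tz":0,"spin":-0.3,"claw":0.3},
    {"tx":-0.0016,"ty":0.0008,"tz":0,"spin":-0.6,"claw":0.3},
    {"tx":-0.0016,"ty":0.0008,"tz":0,"spin":-0.6,"claw":0.3},
    {"tx":-0.0016,"ty":0.0008,"tz":0,"spin":-0.6,"claw":0.3},
  ],
)

```text
time: 8.2
position: [0.4635, 0.3298, 0.2569]
tool_rot: [-3.116, -0.4, -0.003]
ft_force: [5.2, -1.8, -8.9]
grip_width: 0.458
```

>>> step_arm(
  increments=[
    {"tx":-0.0008,"ty":0.0004,"tz":0,"spin":-0.3,"claw":0.3},
    {"tx":-0.0016,"ty":0.0008,"tz":0,"spin":-0.6,"claw":0.3},
    {"tx":-0.0016,"ty":0.0008,"tz":0,"spin":-0.6,"claw":0.3},
    {"tx":-0.0016,"ty":0.0008,"tz":0,"spin":-0.6,"claw":0.3},
  ],
)

```text
time: 8.53
position: [0.4621, 0.3287, 0.257]
tool_rot: [-3.114, -0.416, -0.003]
ft_force: [5.6, -1.0, -7.8]
grip_width: 0.457
```

```bash
python3 - <<'E'
from h import *
s,p,r=tcp();M=r.as_matrix();print(M.round(4),r.inv().apply(s["ft_force"]),s["torque"],p+M[:,2]*.1635)
E
```

```text
[[ 9.649e-01  2.627e-01  1.600e-03]
 [ 2.627e-01 -9.649e-01  4.000e-04]
 [ 1.600e-03 -0.000e+00 -1.000e+00]] [5.17325787 2.41744958 7.8146871 ] [-0.19883509 -1.01044479 -0.16899529] [0.46237631 0.32872187 0.09346404]
```

>>> step_arm(
  increments=[
    {"tx":-0.0026,"ty":0.0014,"tz":0,"spin":-1,"claw":0.3},
    {"tx":-0.0052,"ty":0.0027,"tz":0,"spin":-2,"claw":0.3},
    {"tx":-0.0078,"ty":0.004,"tz":0,"spin":-3,"claw":0.3},
    {"tx":-0.0104,"ty":0.0053,"tz":0,"spin":-4,"claw":0.3},
    {"tx":-0.0104,"ty":0.0053,"tz":0,"spin":-4,"claw":0.3},
    {"tx":-0.0104,"ty":0.0053,"tz":0,"spin":-4,"claw":0.3},
  ],
)

```text
time: 9.03
position: [0.4529, 0.3207, 0.2568]
tool_rot: [3.097, 0.525, 0.0]
ft_force: [3.8, -3.0, -7.9]
grip_width: 0.456
```

```bash
cat > st.py <<'E'
from h import *
import cv2,sys
s,p,r=tcp();M=r.as_matrix();print("yaw",np.degrees(np.arctan2(M[1,1],M[0,1]))+180,"Ftool",r.inv().apply(s["ft_force"]).round(1),"Ttool",r.inv().apply(s["torque"]).round(2),(p+M[:,2]*.1635).round(4),s["joint_positions"].round(2),s["time"])
if len(sys.argv)>1:
    cv2.imwrite("pics/"+sys.argv[1],cv2.convertScaleAbs(np.hstack([cv2.resize(imaging.get_image("wrist"),(400,300)),cv2.resize(imaging.get_image("top")[150:285,150:330],(400,300))]),alpha=1.3))
E
python3 st.py o1.png
```

```text
yaw 109.24160697281543 Ftool [2.6 4.1 7.9] Ttool [-0.69  0.58  0.06] [0.453  0.3205 0.0933] [ 0.18  0.42 -1.    1.83  0.39  1.11 -2.2 ] 9.0333
```

View pics/o1.png

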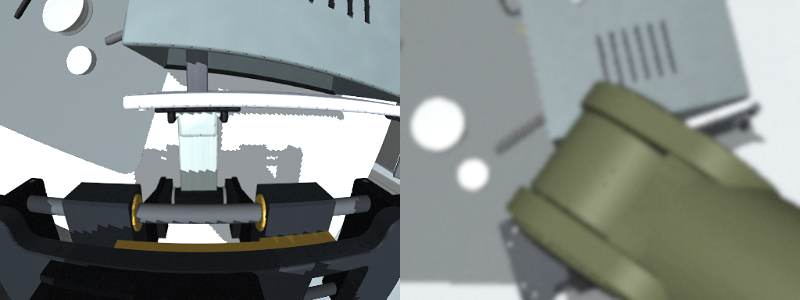

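The door is visibly swinging free: the gap to the enclosure is open with the pawl bar showing in it. I'll continue with a slightly larger hx.

```bash
python3 -c "
from h import *
arc(.069,.151,[2,4,6,8,10,12,14]);arc(.069,.151,[3,6,9,12,15,18,20])"
```

```text
2 -0.0052 0.0025
4 -0.0104 0.0052
6 -0.0154 0.008
8 -0.0203 0.0111
10 -0.0252 0.0143
12 -0.0299 0.0176
14 -0.0345 0.0212
3 -0.0078 0.0038
6 -0.0154 0.008
9 -0.0228 0.0127
12 -0.0299 0.0176
15 -0.0367 0.023
18 -0.0433 0.0287
20 -0.0475 0.0327
```

>>> step_arm(
  increments=[
    {"tx":-0.0052,"ty":0.0028,"tz":0,"spin":-2,"claw":0.3},
    {"tx":-0.0104,"ty":0.0056,"tz":0,"spin":-4,"claw":0.3},
    {"tx":-0.0154,"ty":0.0084,"tz":0,"spin":-6,"claw":0.3},
    {"tx":-0.0203,"ty":0.0114,"tz":0,"spin":-8,"claw":0.3},
    {"tx":-0.0252,"ty":0.0146,"tz":0,"spin":-10,"claw":0.3},
    {"tx":-0.0252,"ty":0.0146,"tz":0,"spin":-10,"claw":0.3},
    {"tx":-0.0252,"ty":0.0146,"tz":0,"spin":-10,"claw":0.3},
  ],
)

```text
time: 9.72
position: [0.4339, 0.2991, 0.2573]
tool_rot: [3.04, 0.792, 0.001]
ft_force: [2.2, -3.1, -2.6]
grip_width: 0.453
```

```bash
python3 st.py
```

```text
yaw 119.21295410461727 Ftool [0.4 3.7 2.6] Ttool [-0.81  0.05  0.1 ] [0.434  0.299  0.0938] [ 0.27  0.37 -1.07  1.9   0.37  1.09 -2.  ] 9.7167
```

>>> step_arm(
  increments=[
    {"tx":-0.0078,"ty":0.0042,"tz":0,"spin":-3,"claw":0.3},
    {"tx":-0.0154,"ty":0.0086,"tz":0,"spin":-6,"claw":0.3},
    {"tx":-0.0228,"ty":0.0134,"tz":0,"spin":-9,"claw":0.3},
    {"tx":-0.0299,"ty":0.0184,"tz":0,"spin":-12,"claw":0.3},
    {"tx":-0.0367,"ty":0.0238,"tz":0,"spin":-15,"claw":0.3},
    {"tx":-0.0367,"ty":0.0238,"tz":0,"spin":-15,"claw":0.3},
    {"tx":-0.0367,"ty":0.0238,"tz":0,"spin":-15,"claw":0.3},
  ],
)

```text
time: 10.3
position: [0.4133, 0.2609, 0.2571]
tool_rot: [-2.91, -1.181, -0.001]
ft_force: [0.7, -1.1, -2.0]
grip_width: 0.457
```

```bash
python3 st.py
```

```text
yaw 134.1790622397263 Ftool [-0.3  1.3  2. ] Ttool [-0.35 -0.02  0.02] [0.4133 0.2611 0.0936] [ 0.45  0.3  -1.18  1.98  0.32  1.06 -1.67] 10.3
```

>>> step_arm(
  increments=[
    {"tx":-0.0078,"ty":0.0039,"tz":0,"spin":-3,"claw":0.3},
    {"tx":-0.0154,"ty":0.0082,"tz":0,"spin":-6,"claw":0.3},
    {"tx":-0.0228,"ty":0.0129,"tz":0,"spin":-9,"claw":0.3},
    {"tx":-0.0299,"ty":0.0179,"tz":0,"spin":-12,"claw":0.3},
    {"tx":-0.0367,"ty":0.0233,"tz":0,"spin":-15,"claw":0.3},
    {"tx":-0.0367,"ty":0.0233,"tz":0,"spin":-15,"claw":0.3},
    {"tx":-0.0367,"ty":0.0233,"tz":0,"spin":-15,"claw":0.3},
  ],
)

```text
time: 10.88
position: [0.4031, 0.2188, 0.2569]
tool_rot: [-2.731, -1.55, -0.0]
ft_force: [-1.0, -0.9, -1.5]
grip_width: 0.454
```

```bash
python3 st.py
```

```text
yaw 149.15624849572316 Ftool [-1.3 -0.4  1.5] Ttool [ 0.06 -0.08 -0.02] [0.4031 0.2189 0.0934] [ 0.65  0.23 -1.29  2.05  0.26  1.04 -1.3 ] 10.8833
```

>>> step_arm(
  increments=[
    {"tx":-0.0052,"ty":0.0025,"tz":0,"spin":-2,"claw":0.3},
    {"tx":-0.0104,"ty":0.0052,"tz":0,"spin":-4,"claw":0.3},
    {"tx":-0.0154,"ty":0.008,"tz":0,"spin":-6,"claw":0.3},
    {"tx":-0.0203,"ty":0.0111,"tz":0,"spin":-8,"claw":0.3},
    {"tx":-0.0203,"ty":0.0111,"tz":0,"spin":-8,"claw":0.3},
  ],
)

```text
time: 11.3
position: [0.4023, 0.1952, 0.2567]
tool_rot: [-2.616, -1.739, 0.001]
ft_force: [-2.0, -0.1, -2.3]
grip_width: 0.458
```

```bash
python3 st.py
```

```text
yaw 157.2316532315711 Ftool [-0.8 -1.8  2.3] Ttool [ 0.23 -0.14 -0.08] [0.4022 0.1953 0.0932] [ 0.75  0.19 -1.32  2.07  0.21  1.03 -1.07] 11.3
```

>>> step_arm(
  increments=[
    {"tx":-0.0052,"ty":0.0022,"tz":0,"spin":-2,"claw":0.3},
    {"tx":-0.0104,"ty":0.0048,"tz":0,"spin":-4,"claw":0.3},
    {"tx":-0.0154,"ty":0.0076,"tz":0,"spin":-6,"claw":0.3},
    {"tx":-0.0203,"ty":0.0106,"tz":0,"spin":-8,"claw":0.3},
    {"tx":-0.0203,"ty":0.0106,"tz":0,"spin":-8,"claw":0.3},
  ],
)

```text
time: 11.72
position: [0.4045, 0.1723, 0.2568]
tool_rot: [-2.489, -1.917, 0.0]
ft_force: [-0.9, 0.2, -2.6]
grip_width: 0.457
```

```bash
python3 st.py
```

```text
yaw 165.20194737833265 Ftool [-0.1 -0.9  2.6] Ttool [ 0.09 -0.09 -0.09] [0.4045 0.1723 0.0933] [ 0.83  0.15 -1.33  2.09  0.17  1.02 -0.85] 11.7167
```

62.6° open and q3 is levelling off, so I'll continue.

>>> step_arm(
  increments=[
    {"tx":-0.0052,"ty":0.0024,"tz":0,"spin":-2,"claw":0.3},
    {"tx":-0.0104,"ty":0.005,"tz":0,"spin":-4,"claw":0.3},
    {"tx":-0.0154,"ty":0.0078,"tz":0,"spin":-6,"claw":0.3},
    {"tx":-0.0203,"ty":0.0109,"tz":0,"spin":-8,"claw":0.3},
    {"tx":-0.0252,"ty":0.0141,"tz":0,"spin":-10,"claw":0.3},
    {"tx":-0.0252,"ty":0.0141,"tz":0,"spin":-10,"claw":0.3},
  ],
)

```text
time: 12.22
position: [0.412, 0.1442, 0.2568]
tool_rot: [-2.313, -2.126, -0.0]
ft_force: [-0.3, -1.5, -2.0]
grip_width: 0.458
```

```bash
python3 st.py
```

```text
yaw 175.17918715877505 Ftool [-1.5 -0.1  2. ] Ttool [ 0.01 -0.09 -0.14] [0.412  0.1443 0.0933] [ 0.91  0.13 -1.34  2.1   0.15  1.02 -0.59] 12.2167
```

>>> step_arm(
  increments=[
    {"tx":-0.0052,"ty":0.0025,"tz":0,"spin":-2,"claw":0.3},
    {"tx":-0.0104,"ty":0.0052,"tz":0,"spin":-4,"claw":0.3},
    {"tx":-0.0154,"ty":0.008,"tz":0,"spin":-6,"claw":0.3},
    {"tx":-0.0203,"ty":0.0111,"tz":0,"spin":-8,"claw":0.3},
    {"tx":-0.0203,"ty":0.0111,"tz":0,"spin":-8,"claw":0.3},
    {"tx":-0.0203,"ty":0.0111,"tz":0,"spin":-8,"claw":0.3},
  ],
)

```text
time: 12.72
position: [0.4211, 0.1236, 0.2568]
tool_rot: [-2.159, -2.281, -0.001]
ft_force: [1.1, -0.7, -2.9]
grip_width: 0.452
```

```bash
python3 st.py
```

```text
yaw 183.15127326938352 Ftool [-0.8  1.1  2.9] Ttool [-0.06 -0.09 -0.1 ] [0.4212 0.1237 0.0933] [ 0.96  0.15 -1.34  2.09  0.17  1.02 -0.42] 12.7167
```

80.6° open. I'll lower the paddle back along its arc, then release.

>>> step_arm(
  increments=[
    {"tx":0.0004,"ty":0,"tz":0.005,"spin":0,"claw":0.3},
    {"tx":0.0016,"ty":0,"tz":0.01,"spin":0,"claw":0.3},
    {"tx":0.0034,"ty":0,"tz":0.015,"spin":0,"claw":0.3},
    {"tx":0.0053,"ty":0,"tz":0.019,"spin":0,"claw":0.3},
    {"tx":0.0053,"ty":0,"tz":0.019,"spin":0,"claw":0.3},
    {"tx":0.0053,"ty":0,"tz":0.019,"spin":0,"claw":0.3},
  ],
)

```text
time: 13.22
position: [0.4209, 0.1285, 0.2376]
tool_rot: [-2.156, -2.284, -0.001]
ft_force: [0.9, 0.9, -2.5]
grip_width: 0.455
```

```bash
python3 st.py
```

```text
yaw 183.30107740107073 Ftool [0.8 0.9 2.5] Ttool [-0.16  0.15 -0.  ] [0.4209 0.1286 0.0741] [ 0.88  0.21 -1.3   2.11  0.24  0.99 -0.49] 13.2167
```

>>> step_arm(
  increments=[
    {"tx":0,"ty":0,"tz":0,"spin":0,"claw":0.7},
    {"tx":0,"ty":0,"tz":0,"spin":0,"claw":0.7},
    {"tx":0,"ty":0,"tz":0,"spin":0,"claw":0.8},
    {"tx":0,"ty":0,"tz":0,"spin":0,"claw":0.9},
    {"tx":0,"ty":0,"tz":0,"spin":0,"claw":0.9},
    {"tx":0,"ty":0,"tz":0,"spin":0,"claw":0.9},
    {"tx":0,"ty":0,"tz":0,"spin":0,"claw":0.9},
    {"tx":0,"ty":0,"tz":0,"spin":0,"claw":0.9},
  ],
)

```text
time: 13.88
position: [0.4209, 0.1281, 0.2377]
tool_rot: [2.157, 2.284, -0.0]
ft_force: [0.1, 0.5, -0.1]
grip_width: 0.884
```

```bash
python3 st.py rel.png
```

```text
yaw 183.26188993049877 Ftool [0.5 0.1 0.1] Ttool [-0.07  0.03  0.05] [0.4209 0.128  0.0742] [ 0.88  0.21 -1.3   2.11  0.24  0.99 -0.49] 13.8833
```

View pics/rel.png

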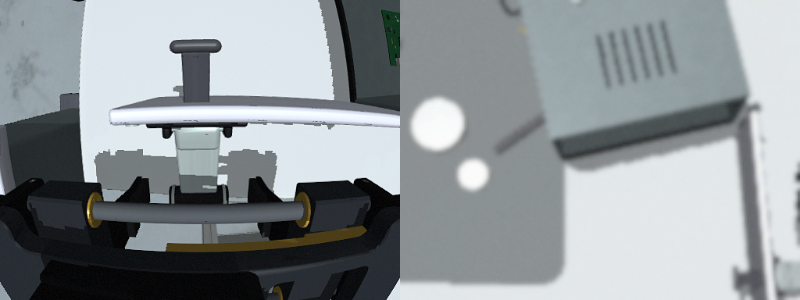

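The wrist view shows the fingers open and clear of the sleeve's ends. In the top view the door stands about 80° open, and the reel (437,124) and tin (473,174) are unmoved. Next I'll raise the hand straight up and move it away.

>>> step_arm(
  increments=[
    {"tx":0,"ty":0,"tz":-0.015,"spin":0,"claw":0.9},
    {"tx":0,"ty":0,"tz":-0.035,"spin":0,"claw":0.9},
    {"tx":0,"ty":0,"tz":-0.06,"spin":0,"claw":0.9},
    {"tx":0,"ty":0,"tz":-0.09,"spin":0,"claw":0.9},
    {"tx":0,"ty":0,"tz":-0.12,"spin":0,"claw":0.9},
    {"tx":0,"ty":0,"tz":-0.15,"spin":0,"claw":0.9},
    {"tx":0,"ty":0,"tz":-0.16,"spin":0,"claw":0.9},
    {"tx":0,"ty":0,"tz":-0.16,"spin":0,"claw":0.9},
  ],
)

```text
time: 14.65
position: [0.4217, 0.1286, 0.4]
tool_rot: [2.154, 2.28, 0.004]
ft_force: [0.4, -0.1, -0.1]
grip_width: 0.9
```

```bash
python3 st.py fin.png
```

```text
yaw 183.25578853367097 Ftool [-0.1  0.4  0.1] Ttool [-0.09  0.01  0.02] [0.4225 0.1283 0.2365] [ 0.97 -0.25 -1.14  1.91 -0.23  1.33 -0.05] 14.65
```

View pics/fin.png

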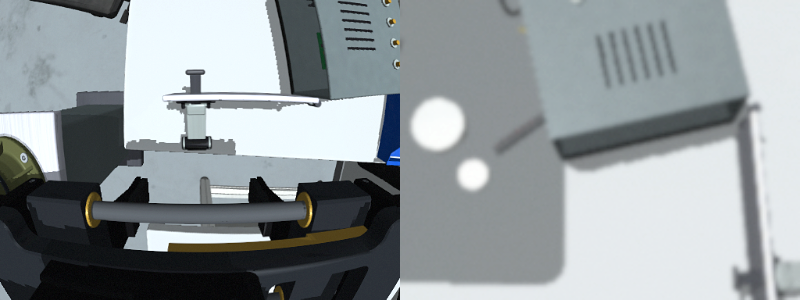

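The hand is clear. The door stays at about 80° with the paddle at rest, and the bystanders have not moved.

```bash
python3 -c "
from bench import workorder; print(workorder.close_job())"
```

```text
the job is handed in; nothing more can be done
None
```

The enclosure door is open about 80° and the job is handed in at about 15 s of the 64 s allowed; no verdict was reported.

- **Latch:** I pinched the sleeve end to end and lifted it along its arc. The soft stop showed at about 19 mm of rise, where the force at the hand went from about 3 N to 8 N, or roughly 5–6 N above the spring. That is well under the 14 N limit.
- **Door:** I swung it with the paddle held up. The pull stayed at a steady 5 N or so through the first 7 mm, where the pawl could have caught, so it did not catch. That is more than the 1 N of hinge friction given. I put it down to the pawl rubbing on the stop, since it dropped away further round.
- **Finish:** I lowered the paddle back to its rest height with the door open, let go, and raised the hand 160 mm straight up.

Last checks: the hand feels no force (0.4 N or less). The final pictures show the door standing at about 80°, the paddle hanging at rest and the hand clear of it. By eye, the reel and tin are where they were. No check failed. Joint 3 came within 0.04 rad of its limit and joint 2 within 0.05 rad, but neither passed it.

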